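Stand the spice jar in its box and wedge the sliding dovetail lid home

TASK

Stand the red-capped spice jar that is at the front of the worktop, next to the box, upright in the open wooden box. Then close the box with its wooden lid: put the lid's narrow end first into the dovetailed way at the open end of the box and slide it along, pushing firmly at the end, until it wedges tight, lying flat, its wide end flush with the box's open end. Leave the mug, the glass and the mill where they stand.

Things in the scene. Friction and masses are not known exactly. Their poses are not given: they have to be found in the camera images.
- box_floor (a point): Middle of the inner floor, 12 mm above the worktop, of the wooden spice box, fixed to the worktop on rubber feet: 190 long (x), 140 wide (y), 136 mm high. x runs from its open end (low end wall, x = -95 mm) to its closed end, z up. The opening seen from above is 66 mm wide (y), 170 long (x); the floor lies 110 mm below the ledges that carry the lid.
- lid_home (a point): Fixed point of the box: where the centre of the lid's handle (lid_grip) lies when the lid just wedges, its wide end flush with the box's open end; 152 mm above the worktop, 10 mm from the box's middle towards the open end. x points along the way in the direction the lid is pushed in, z up.
- way_mouth (a point): Fixed point of the box: middle of its open end at the height of the two level ledges on which the lid slides, 122 mm above the worktop; x points into the way, z up. Side rails 14 mm high stand on the ledges, undercut (leaning inward 25 degrees), 113 mm apart at ledge height here and closing in 5.5 degrees a side. No wall above the ledges at this end; the closed end wall is as high as the rails.
- lid_grip (a point): Centre of the handle of the loose light wooden lid: a dark bar 18 mm thick (x), 64 long (y), 32 high across the lid's middle. The point is 30 mm above the lid's underside, 16 above its top face. Lid 170 mm long, 14 thick, 0.15 to 0.31 kg, lying flat at the start; underside 113 mm wide at the wide end, 80 at the narrow end; 13 mm narrower on top. x points to the narrow end, z up.
- lid_tip (a point): Middle of the lid's narrow end, at its underside, 85 mm from the handle's centre line. The lid can be lowered flat on the ledges 70 mm or more short of home (to spare a side: 3 mm at 100 mm short, 5 at 125), then slid. It runs free, perhaps rubbing on one rail, until some mm short of home; a level push of 15 to 20 N on the bare handle wedges it at home, within 1 mm; lighter pushes may leave it short. Friction holds it.
- jar_mid (a point): Centre of the loose spice jar, half-way up: red screw cap (fixed), 45 mm diameter, 106 mm high, 0.11 kg, standing upright; the cap is the top 21 mm. z up.
- mug: White mug, 79 mm across and 96 mm high, handle to its -y; origin under it at the worktop. Bystander.
- glass: Clear tumbler, 81 mm across and 88 mm high; origin at the centre of its underside. Bystander.
- mill: Small salt or pepper mill, 44 mm across and 90 mm high; origin at the centre of its underside. Bystander.
Things that resemble listed ones, but are neither listed nor needed, are in the scene too. Leave any pink or turquoise look-alike of the part that bears jar_mid alone.

How it is judged (in metres and radians):
On the way:
1. the jar stands upright on the floor of the box, let go (x of jar_mid in the frame of box_floor between -0.07 and 0.07 m and y of jar_mid in the frame of box_floor between -0.045 and 0.045 m and z of jar_mid in the frame of box_floor below 0.058 m and angle between jar_mid's own z axis and vertical below 0.15 rad and contact force between jar and the fingers below 0.1 N), for 0.2 s.
At the end, for the whole second after the job is handed in: The jar stands upright (within 0.15 rad) on the floor inside the box; the lid lies flat in the way (within 0.03 rad, 3 mm sideways and in height), pushed in to no less than 3 mm short of (nor 6 mm past) the point where it wedges, and at rest (x of jar_mid in the frame of box_floor between -0.07 and 0.07 m and y of jar_mid in the frame of box_floor between -0.045 and 0.045 m and z of jar_mid in the frame of box_floor below 0.058 m and angle between jar_mid's own z axis and vertical below 0.15 rad and x of lid_grip in the frame of lid_home between -0.003 and 0.006 m and y of lid_grip in the frame of lid_home between -0.003 and 0.003 m and z of lid_grip in the frame of lid_home between -0.003 and 0.003 m and angle between lid_grip's own z axis and vertical below 0.03 rad and angle between the x axis of lid_grip and the x axis of lid_home, either way round below 0.03 rad and linear speed of lid below 0.01 m/s and linear speed of jar below 0.02 m/s); the robot touches nothing.
It fails at once if the mug, the glass or the mill is moved by more than 30 mm (distance of any of mug, glass, mill from where it was at the start of the episode above 0.03 m).
It also fails if it takes over 64 s, if anything falls off the work surface, if the arm or the gripper's body presses on something with over 40 N, if the wrist force passes 120 N, or if a joint passes its speed limit or range.

ROBOT

A 6-joint arm with a two-finger parallel gripper is mounted at the origin on a cart in front of the work surface, level with it; the furniture and walls round the work are solid. World frame = base frame: x ahead of the robot, y to its left, z up, the work surface at z = 0. Lengths are in m, angles in degrees, forces in N, time in s.
With the tool pointing down it reaches from about 0.25 to 0.725 m from the base axis. Payload 9.7 kg.
Tool frame: the origin (TCP) lies on the centre line of the jaws, within the pads' length; the fingertips stand 14 mm ahead of it and the grasp point (between the pads) lies 5 mm behind it; z points along the fingers, y is the line along which they close (so a half turn about z gives the same grasp; the last joint's range is limited). The gripper opens to 85 mm and grips with 20 to 120 N. Pads are 22 mm wide; open, the fingers measure 114 mm over their backs; the gripper's body (76 mm by 85 mm) begins 54 mm behind the grasp point. The pads swing forward as they close: fully open they stand 13 mm farther back than shut.
Start: joints at [74.943, 4.979, 10.078, 95.1, 0, 90], TCP at [0.143, 0.531, 0.245] pointing down, gripper open.
Joint ranges: [-179.16, 179.16], [-48.56, 103.87], [-65.8, 70.77], [-126.05, 130.52], [-82.76, 87.17], [-180, 180]. Speed limits (degrees/s): [127.2, 127.2, 147.25, 180, 180, 180].

INTERFACE

Orientations are given as [roll, pitch, yaw] about the fixed x, y, z axes, in that order (R = Rz(yaw) Ry(pitch) Rx(roll)).
In Python, from workcell import bot, camera, get_calibration, ticket gives the robot as it stands. The module is installed in compiled form; this text tells all that it offers.
- The arm moves only by the tool send_rows, never from a script. Its arguments are lists of equal length, an entry for each row: "linear": the shift along the tool's x, y, z in m, a list of three; "twist": the turn, a rotation vector about the tool's x, y, z in units of 10 degrees (1.0 is 10 degrees), a list of three; "gripper": the opening in per cent of the stroke, from 0 (shut) to 100 (fully open). In form: {"linear": [[x, y, z], ...], "twist": [[wx, wy, wz], ...], "gripper": [gripper, ...]}. A call has 1 to 8 rows; each row shifts and turns the commanded pose from where the row before left it, along the tool's axes as they then stand; what a row does not reach is not made up. A row lasts 1/8 s, in which the tool goes at most 62.5 mm and 10.7 degrees, less where a joint would pass 70% of its speed; a pose out of reach is approached as far as the arm can. A call with a gripper value outside its range is refused whole. The fingers move at their own pace and stop on an object; "grip_force" is the grip in N (left out, the last holds). Time passes only in rows, so rows that do not move let the fingers close. It gives the time, the measured TCP pose, the force, the opening and the grip force at its end, in the units of the state.
- bot.get_obs(): the state, without advancing time (a new reading comes with each control period).
- camera(name): name is "scene" or "top"; returns the picture (384x512x3 uint8, red, green, blue); there is no depth.
- get_calibration(name): a dict with "fx", "fy", "cx", "cy" (pixels), "k1" (the pictures are not rectified: a ray, as slopes to the right and down, at radius r is drawn at 1 + k1 r^2 times it, then the intrinsics apply), "origin" and "orientation" of the camera in the world. Camera axes: x right, y down, z forward; pixel columns grow to the right and rows downward; lengths in m; the calibration is good to about 2 mm. A picture is of the moment at which its call begins. get_calibration takes no time and is no camera call.
- ticket.job_done(): hands the job in; it is judged then, once.
The state is a dict: "time": time; "q": joint angles; "qd": joint speeds; "joint_efforts": joint torques, N m; "ee_pos": TCP position; "tcp_rot": TCP orientation; "wrist_force": force on the tool from outside, world axes, zero at the start; "torque": the same for the moment, N m; "opening": finger opening in m; "grasp_force": force on a finger pad.
Only numpy, scipy, OpenCV 4.12 (cv2) and the standard library are available. Lean on these libraries where they do the work, as an engineer would, in place of code of your own. Each camera call takes 0.05 s, during which the arm holds its last target. There are 200 camera calls.

## Working session

There is one attempt and no reset: what is moved stays moved. The work goes in short steps, Python scripts to look and compute and a tool call to move; the robot and the scene stay as the last step left them, time stands still between calls to the robot, and variables do not carry over. Pictures are saved under pics/ and viewed, at most 10 in all, crops included, and the job is handed in when it is done.

Besides the shell and the picture viewer there is one more tool, called after "Request:" as a command line: name --argument value ..., lists and objects as JSON in quotes. send_rows: Moves the arm, as the interface text tells. Its arguments: {"type":"object","properties":{"linear":{"type":"array"},"twist":{"type":"array"},"gripper":{"type":"array"},"grip_force":{"type":"number"}},"required":["linear","twist","gripper"]}

```bash
mkdir -p pics
cat > h.py <<'E'
import numpy as np, cv2
from workcell import bot, camera, get_calibration, ticket
from scipy.spatial.transform import Rotation as R
def cal(n):
    c=get_calibration(n); o=c['orientation']
    Rm=R.from_euler('xyz',o,degrees=True).as_matrix() if np.ndim(o)==1 and len(o)==3 else np.array(o)
    K=np.array([[c['fx'],0,c['cx']],[0,c['fy'],c['cy']],[0,0,1.]])
    return c,K,Rm,np.array(c['origin'])
def px2w(n,uv,z):
    c,K,Rm,o=cal(n)
    d=np.array([c['k1'],0,0,0,0.])
    p=cv2.undistortPoints(np.array(uv,float).reshape(-1,1,2),K,d).reshape(-1,2)
    r=np.c_[p,np.ones(len(p))]@Rm.T
    return o+r*((np.broadcast_to(z,len(p))-o[2])/r[:,2])[:,None]
def w2px(n,P):
    c,K,Rm,o=cal(n)
    q=(np.array(P,float).reshape(-1,3)-o)@Rm
    s=q[:,:2]/q[:,2:]; s=s*(1+c['k1']*(s**2).sum(1,keepdims=True))
    return s*[c['fx'],c['fy']]+[c['cx'],c['cy']]
def shot(n,f,crop=None,sc=1.5):
    im=camera(n)[:,:,::-1]
    if crop: a,b,c,d=crop; im=im[b:d,a:c]
    cv2.imwrite('pics/'+f,cv2.resize(im,None,fx=sc,fy=sc,interpolation=cv2.INTER_CUBIC))
E
python3 - <<'E'
from h import *
shot('scene','s0.png');shot('top','t0.png')
for n in('scene','top'):print(get_calibration(n))
print(bot.get_obs())
E
```

```text
{'fx': 347.4390806789941, 'fy': 347.4390806789941, 'cx': 258.5797098170869, 'cy': 194.71414653976086, 'k1': 0.014498162944891698, 'origin': array([ 0.12902631, -0.61731397,  0.76685428]), 'orientation': array([-1.31255992e+02, -5.50970228e-02, -2.95009197e+01])}
{'fx': 410.4533416194627, 'fy': 410.4533416194627, 'cx': 258.28083758588394, 'cy': 191.39802627376386, 'k1': 0.009167526429058829, 'origin': array([0.34368639, 0.03118491, 1.40455926]), 'orientation': array([-173.21883833,    0.38376564,  -89.04222282])}
{'time': 0.1, 'q': array([7.49443519e+01, 5.00994091e+00, 1.00398108e+01, 9.50984194e+01,
       2.33452310e-03, 9.00011062e+01]), 'qd': array([ 0.03048085, -0.24706257,  0.12009944,  0.05098493, -0.00966044,
        0.08750659]), 'joint_efforts': array([-2.00236382e-04, -5.21557546e+01,  4.65655446e+01,  1.60221983e-02,
        1.78583292e-05, -2.36239657e-06]), 'ee_pos': array([0.14281078, 0.53095647, 0.24464214]), 'tcp_rot': array([-1.79931450e+02, -2.33319794e-03,  1.64943243e+02]), 'wrist_force': array([ 0.39051435,  0.29397117, -1.34630713]), 'torque': array([-0.01536938, -0.02674023, -0.04179836]), 'grasp_force': 0.0, 'opening': 0.08538190626509409}
```

View pics/s0.png

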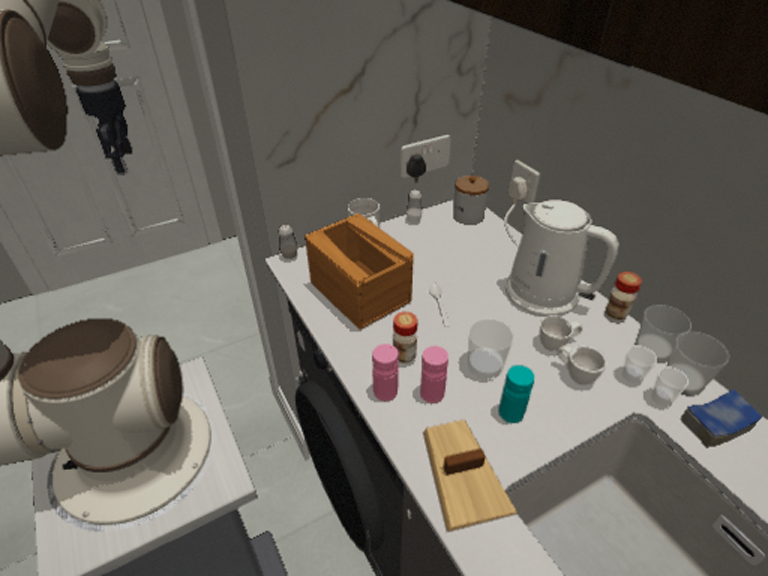

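View pics/t0.png

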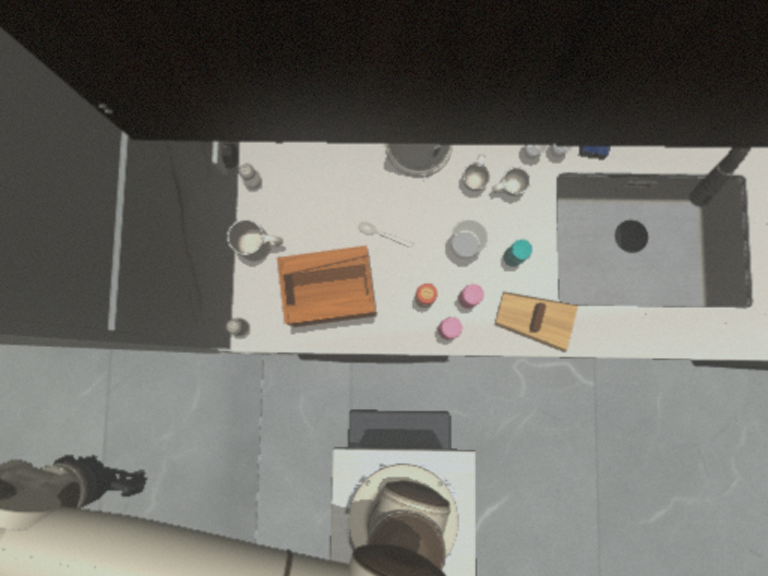

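The pictures show the box at about (325,287) in the enlarged top view, with the red jar at (427,294) and the lid at (538,320), narrow end to the left. Next I'll enlarge the details.

Run:
```python
from h import *
t=camera('top')[:,:,::-1];s=camera('scene')[:,:,::-1]
def c(im,a,b,w,h,k):return cv2.resize(im[b:b+h,a:a+w],None,fx=k,fy=k,interpolation=cv2.INTER_CUBIC)
A=c(t,180,158,75,60,5);B=c(t,325,188,65,50,6)
C=c(s,200,140,80,60,5);D=c(s,280,275,65,50,6)
im=np.zeros((600,800,3),np.uint8)
for x,y,p in((0,0,A),(400,0,B),(0,300,C),(400,300,D)):
    im[y:y+p.shape[0],x:x+p.shape[1]]=p[:600-y,:800-x]
cv2.imwrite('pics/c1.png',im)
```

```text
(no output)
```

View pics/c1.png

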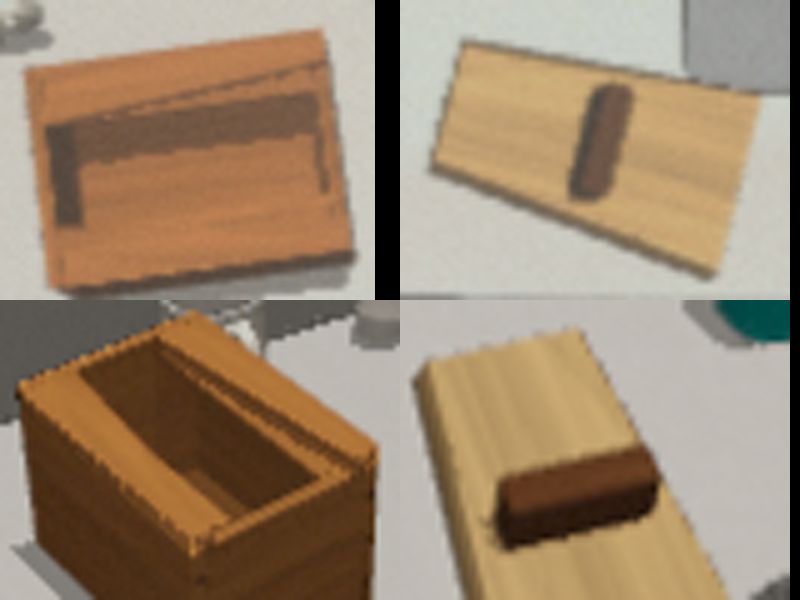

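The box's open end faces right (-y) in the top view, and the lid's narrow end already points that way in. I'll fit both poses using the corners from both views.

```bash
cat > fit.py <<'E'
from h import *
from scipy.optimize import least_squares
def A(x,y,a,b,k):return [a+(x+.5)/k-.5,b+(y+.5)/k-.5]
def fit(obs,x0):
    def w(p,P):
        c,s=np.cos(p[2]),np.sin(p[2]);return [p[0]+c*P[0]-s*P[1],p[1]+s*P[0]+c*P[1],P[2]]
    f=lambda p:np.concatenate([w2px(n,w(p,P))[0]-uv for n,uv,P in obs])
    r=least_squares(f,x0,loss='soft_l1');return r.x,f(r.x).reshape(-1,2)
E
python3 - <<'E'
from fit import *
T='top';S='scene';tA=(180,158,5);sC=(200,140,5);tB=(325,188,6)
b=lambda sx,sy:(sx*.095,sy*.07,.136)
# x to +y world; box +y = world -x
o=[(T,A(25,68,*tA),b(1,-1)),(T,A(53,289,*tA),b(1,1)),(T,A(322,30,*tA),b(-1,-1)),(T,A(354,251,*tA),b(-1,1)),
(S,A(20,88,*sC),b(1,1)),(S,A(195,15,*sC),b(1,-1)),(S,A(375,155,*sC),b(-1,-1)),(S,A(195,248,*sC),b(-1,1))]
for sel in(o,o[:4],o[4:]):
    p,r=fit(sel,[.5,.15,1.6]);print('box',p[:2],np.degrees(p[2]));print(r.round(1).tolist())
l=lambda sx,sy:(sx*.085,sy*(.0335 if sx>0 else .05),.014)
F=(0,0,1.5)
o=[(T,A(63,40,*tB),l(1,-1)),(T,A(32,166,*tB),l(1,1)),(T,A(360,93,*tB),l(-1,-1)),(T,A(316,272,*tB),l(-1,1)),
(S,A(428,427,*F),l(1,1)),(S,A(463,421,*F),l(1,-1)),(S,A(514,512,*F),l(-1,-1)),(S,A(450,524,*F),l(-1,1)),(T,A(201,142,*tB),(0,0,.046))]
for sel in(o,o[:4],o[4:8]):
    p,r=fit(sel,[.4,-.2,1.4]);print('lid',p[:2],np.degrees(p[2]));print(r.round(1).tolist())
print('jar',px2w(T,A(427,293.5,*F),.106),px2w(S,A(405,321,*F),.106))
print('pink',px2w(T,[A(472,295,*F),A(451,327,*F)],.106),'glass',px2w(T,A(467,232,*F),.088))
E
```

```text
box [0.49970526 0.16787952] 98.39428704294194
[[0.7, -0.2], [-0.0, -0.1], [1.4, -0.4], [0.7, -0.5], [-1.8, -0.1], [-0.4, -0.4], [0.3, -1.1], [-1.9, -1.2]]
box [0.4987592  0.16995383] 98.550281792008
[[-0.1, 0.2], [-0.6, 0.3], [0.7, -0.2], [0.1, -0.3]]
box [0.50088531 0.16313452] 98.53461845326511
[[-0.9, 0.6], [0.5, 0.2], [1.5, -0.4], [-0.6, -0.4]]
lid [ 0.44761933 -0.29230949] 74.45981386090197
[[0.3, 0.2], [0.3, -2.0], [0.6, 0.8], [0.5, -0.6], [-1.6, -0.4], [0.0, -1.7], [-0.4, -1.2], [-0.5, 1.5], [1.3, -1.0]]
lid [ 0.44636328 -0.29082209] 75.400782311654
[[-0.4, 0.9], [-0.1, -1.2], [0.0, 0.7], [0.4, -0.6]]
lid [ 0.44827984 -0.29416266] 73.76044195340958
[[-0.6, -0.2], [1.1, -1.2], [0.1, -0.3], [-0.3, 2.0]]
jar [[ 0.48612369 -0.04114638  0.106     ]] [[ 0.48843136 -0.04540798  0.106     ]]
pink [[ 0.48445239 -0.13645028  0.106     ]
 [ 0.4159643  -0.09231088  0.106     ]] glass [[ 0.62399283 -0.12782624  0.088     ]]
```

Request:
send_rows --linear '[[0,0,0],[0,0,0],[0,0,0],[-0.02,-0.05,0],[-0.02,-0.05,0],[-0.02,-0.05,0],[-0.02,-0.05,0],[-0.02,-0.05,0]]' --twist '[[0,0,-0.78],[0,0,-0.78],[0,0,-0.78],[0,0,0],[0,0,0],[0,0,0],[0,0,0],[0,0,0]]' --gripper '[75,75,75,75,75,75,75,75]' --grip_force 30

```text
time: 1.2
ee_pos: [0.2786, 0.2967, 0.2453]
tcp_rot: [180.0, 0.0, -171.6]
wrist_force: [1.0, 0.6, 0.5]
opening: 0.0637
grasp_force: 0.0
```

Request:
send_rows --linear '[[-0.0195,-0.046,0],[-0.0195,-0.046,0],[-0.0195,-0.046,0],[-0.0195,-0.046,0],[-0.0195,-0.046,0],[-0.0195,-0.046,0],[-0.0195,-0.046,0],[-0.0195,-0.045,0]]' --twist '[[0,0,0],[0,0,0],[0,0,0],[0,0,0],[0,0,0],[0,0,0],[0,0,0],[0,0,0]]' --gripper '[75,75,75,75,75,75,75,75]'

```text
time: 2.2
ee_pos: [0.4863, -0.0439, 0.2452]
tcp_rot: [180.0, 0.0, -171.7]
wrist_force: [1.0, -0.0, 0.5]
opening: 0.0641
grasp_force: 0.0
```

Request:
send_rows --linear '[[0,0,0.04],[0,0,0.04],[0,0,0.036],[0,0,0.02],[0,0,0.02]]' --twist '[[0,0,0],[0,0,0],[0,0,0],[0,0,0],[0,0,0]]' --gripper '[75,75,75,75,75]'

```text
time: 2.82
ee_pos: [0.4854, -0.0422, 0.0883]
tcp_rot: [180.0, -0.0, -171.7]
wrist_force: [-0.1, -0.3, 0.4]
opening: 0.0641
grasp_force: 0.0
```

Request:
send_rows --linear '[[0,0,0],[0,0,0],[0,0,0],[0,0,0],[0,0,0],[0,0,0]]' --twist '[[0,0,0],[0,0,0],[0,0,0],[0,0,0],[0,0,0],[0,0,0]]' --gripper '[30,30,30,30,30,30]'

```text
time: 3.58
ee_pos: [0.4857, -0.0422, 0.0894]
tcp_rot: [-180.0, 0.0, -171.7]
wrist_force: [0.0, -0.2, -1.9]
opening: 0.0436
grasp_force: 30.8
```

Request:
send_rows --linear '[[0,0,-0.02],[0,0,-0.04],[0,0,-0.05],[0,0,-0.05],[-0.011,0.051,0],[-0.011,0.051,0],[-0.011,0.051,0],[-0.011,0.051,0]]' --twist '[[0,0,0],[0,0,0],[0,0,0],[0,0,0],[0,0,0],[0,0,0],[0,0,0],[0,0,0]]' --gripper '[30,30,30,30,30,30,30,30]'

```text
time: 4.58
ee_pos: [0.4996, 0.1677, 0.2494]
tcp_rot: [180.0, 0.0, -171.7]
wrist_force: [-0.5, -1.0, -1.7]
opening: 0.0433
grasp_force: 31.0
```

Run:
```python
from h import *
t=camera('top')[:,:,::-1];s=camera('scene')[:,:,::-1]
def c(im,a,b,w,h,k):return cv2.resize(im[b:b+h,a:a+w],None,fx=k,fy=k,interpolation=cv2.INTER_CUBIC)
im=np.hstack([c(s,185,90,100,130,4),c(t,170,130,100,130,4)])
cv2.imwrite('pics/c2.png',im);print(bot.get_obs()['ee_pos'])
```

```text
[0.49944432 0.17002377 0.24862294]
```

View pics/c2.png

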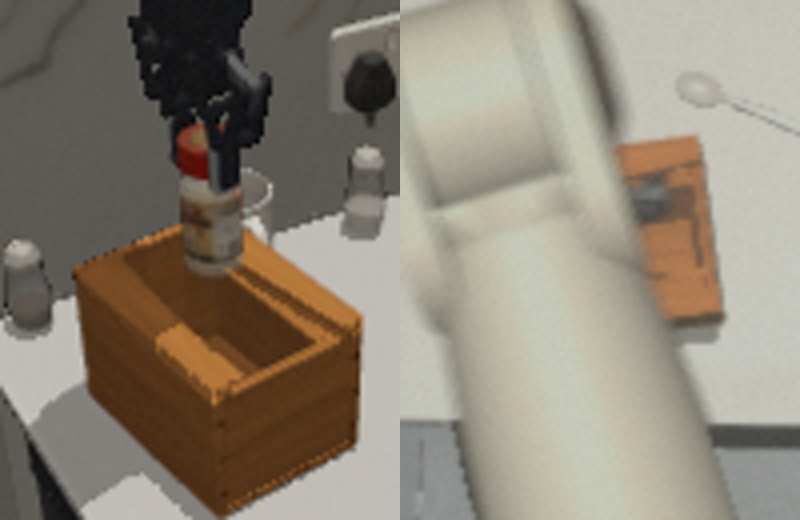

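The jar hangs over the box, its bottom at about (215,262) in the left crop. The opening lies below it.

Run:
```python
from h import *
e=np.array([.4995,.169,0])
for dy in(-.01,0,.01):
  for z in(.160,.266): print(dy,z,(w2px('scene',e+[dy,0,z])[0]-[185,90])*4)
```

```text
-0.01 0.16 [196.09458023 270.06633028]
-0.01 0.266 [189.17812915 146.07842821]
0 0.16 [207.94458978 266.30855987]
0 0.266 [201.90246199 142.51933811]
0.01 0.16 [219.71099282 262.57688926]
0.01 0.266 [214.53075105 138.98633059]
```

Request:
send_rows --linear '[[0,0,0.02],[0,0,0.035],[0,0,0.035],[0,0,0.03],[0,0,0.02],[0,0,0.004],[0,0,0]]' --twist '[[0,0,0],[0,0,0],[0,0,0],[0,0,0],[0,0,0],[0,0,0],[0,0,0]]' --gripper '[30,30,30,30,30,30,30]'

```text
time: 5.55
ee_pos: [0.4998, 0.1658, 0.1059]
tcp_rot: [-180.0, 0.0, -171.7]
wrist_force: [0.6, -0.3, -0.8]
opening: 0.0436
grasp_force: 31.1
```

Request:
send_rows --linear '[[0,0,0.002],[0,0,0.001],[0,0,0]]' --twist '[[0,0,0],[0,0,0],[0,0,0]]' --gripper '[30,30,30]'

```text
time: 5.92
ee_pos: [0.4997, 0.166, 0.1025]
tcp_rot: [180.0, 0.0, -171.7]
wrist_force: [0.0, 0.1, -1.3]
opening: 0.0433
grasp_force: 31.1
```

Request:
send_rows --linear '[[0,0,0.0015],[0,0,0],[0,0,0],[0,0,0],[0,0,0],[0,0,0],[0,0,0]]' --twist '[[0,0,0],[0,0,0],[0,0,0],[0,0,0],[0,0,0],[0,0,0],[0,0,0]]' --gripper '[30,30,80,80,80,80,80]'

```text
time: 6.8
ee_pos: [0.4996, 0.166, 0.1008]
tcp_rot: [-180.0, 0.0, -171.7]
wrist_force: [-0.5, -0.8, -0.3]
opening: 0.0683
grasp_force: 0.0
```

Request:
send_rows --linear '[[0,0,-0.02],[0,0,-0.05],[0,0,-0.06],[0,0,-0.03],[0,-0.05,0],[0,-0.05,0],[0,-0.05,0],[0,-0.05,0]]' --twist '[[0,0,0],[0,0,0],[0,0,0],[0,0,0],[0,0,0],[0,0,0],[0,0,0],[0,0,0]]' --gripper '[80,80,80,80,60,60,60,60]'

```text
time: 7.8
ee_pos: [0.5287, -0.0334, 0.2609]
tcp_rot: [-180.0, 0.0, -171.6]
wrist_force: [0.5, 0.0, 0.4]
opening: 0.051
grasp_force: 0.0
```

Run:
```python
from h import *
t=camera('top')[:,:,::-1];s=camera('scene')[:,:,::-1]
def c(im,a,b,w,h,k):return cv2.resize(im[b:b+h,a:a+w],None,fx=k,fy=k,interpolation=cv2.INTER_CUBIC)
A=c(t,180,158,75,60,5);B=c(t,325,188,65,50,6)
C=c(s,200,140,80,60,5);D=c(s,275,275,66,80,5)
im=np.zeros((600,800,3),np.uint8)
for x,y,p in((0,0,A),(400,0,B),(0,300,C),(400,300,D)):
    p=p[:600-y,:800-x];im[y:y+p.shape[0],x:x+p.shape[1]]=p
cv2.imwrite('pics/c3.png',im)
```

```text
(no output)
```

View pics/c3.png

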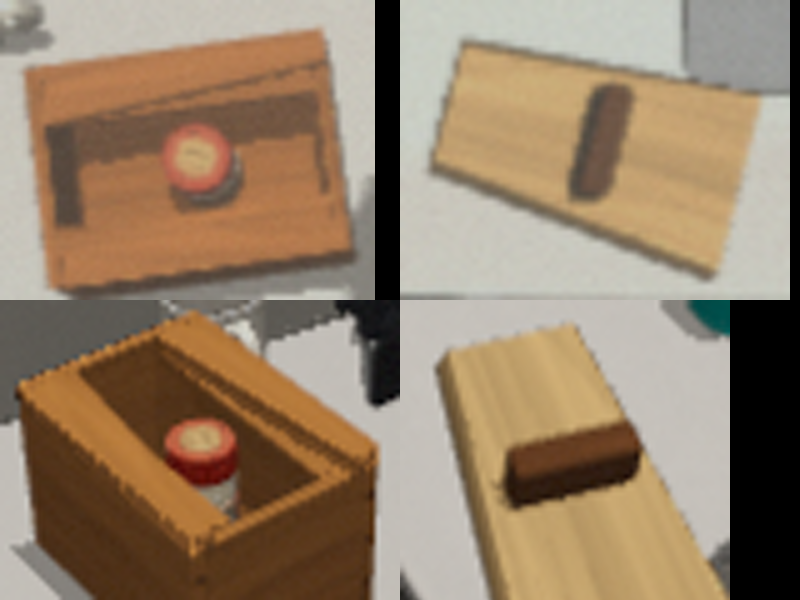

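The jar stands upright in the box, with its cap at (195,158) in the top crop and (202,437) in the scene crop. Its known place gives me the camera bias.

Run:
```python
from fit import *
print('jar true~.4997 .166 ; top',px2w('top',A(195,158,180,158,5),.118),'scene',px2w('scene',A(202,136,200,140,5),.118))
# handle top outline in top view, z=.046: ends/edges
print(px2w('top',[A(201,142,325,188,6),A(218,87,325,188,6),A(185,196,325,188,6)],.046))
D=(275,275,5)
print(px2w('scene',[A(112,158,*D),A(232,130,*D)],.046))
```

```text
jar true~.4997 .166 ; top [[0.50150652 0.16787119 0.118     ]] scene [[0.50837458 0.1694903  0.118     ]]
[[ 0.4442114  -0.28813269  0.046     ]
 [ 0.47480608 -0.29786811  0.046     ]
 [ 0.41433295 -0.2789986   0.046     ]]
[[ 0.41973511 -0.28444773  0.046     ]
 [ 0.4766812  -0.29991231  0.046     ]]
```

Request:
send_rows --linear '[[0,0,0],[0,0,0],[0.002,-0.054,0],[0.002,-0.054,0],[0.002,-0.054,0],[0.002,-0.054,0],[0.002,-0.054,0]]' --twist '[[0,0,1.0],[0,0,1.0],[0,0,0.38],[0,0,0],[0,0,0],[0,0,0],[0,0,0]]' --gripper '[60,60,60,60,60,60,60]'

```text
time: 8.78
ee_pos: [0.45, -0.2915, 0.2609]
tcp_rot: [180.0, 0.0, 164.6]
wrist_force: [0.8, 1.1, 0.2]
opening: 0.0514
grasp_force: 0.0
```

Request:
send_rows --linear '[[0,0,0.04],[0,0,0.05],[0,0,0.05],[0,0,0.03],[0,0,0.02],[0,0,0]]' --twist '[[0,0,0],[0,0,0],[0,0,0],[0,0,0],[0,0,0],[0,0,0]]' --gripper '[60,60,60,60,60,60]'

```text
time: 9.52
ee_pos: [0.4498, -0.2895, 0.0694]
tcp_rot: [179.9, -0.2, 164.6]
wrist_force: [-1.4, 0.6, 1.1]
opening: 0.0515
grasp_force: 0.0
```

Request:
send_rows --linear '[[0.003,0,0],[0,0,0.02],[0,0,0.0165],[0,0,0],[0,0,0],[0,0,0],[0,0,0],[0,0,0]]' --twist '[[0,0,0],[0,0,0],[0,0,0],[0,0,0],[0,0,0],[0,0,0],[0,0,0],[0,0,0]]' --gripper '[60,60,60,60,0,0,0,0]' --grip_force 40

```text
time: 10.52
ee_pos: [0.4482, -0.2902, 0.0355]
tcp_rot: [-179.9, 0.1, 164.5]
wrist_force: [-1.0, -1.6, 5.8]
opening: 0.0171
grasp_force: 41.0
```

Request:
send_rows --linear '[[0,0,0],[0,0,0]]' --twist '[[0,0,0],[0,0,0]]' --gripper '[0,0]'

```text
time: 10.78
ee_pos: [0.4481, -0.2902, 0.0355]
tcp_rot: [-179.9, 0.1, 164.5]
wrist_force: [-0.6, -2.8, 6.2]
opening: 0.0174
grasp_force: 41.0
```

Request:
send_rows --linear '[[0,0,-0.015],[0,0,-0.03],[0,0,-0.05],[0,0,-0.05],[0,0,-0.05],[0,0,0],[0,0,0],[0,0,0]]' --twist '[[0,0,0],[0,0,0],[0,0,0],[0,0,0],[0,0,0],[0,0,-0.8],[0,0,-0.8],[0,0,-0.79]]' --gripper '[0,0,0,0,0,0,0,0]'

```text
time: 11.78
ee_pos: [0.4474, -0.2893, 0.2299]
tcp_rot: [180.0, -0.0, -171.3]
wrist_force: [0.0, -0.0, -3.3]
opening: 0.0172
grasp_force: 39.8
```

Request:
send_rows --linear '[[-0.015,0.04,0],[-0.015,0.04,0],[-0.015,0.04,0],[-0.015,0.04,0],[-0.015,0.04,0],[-0.015,0.04,0],[-0.015,0.04,0],[-0.013,0.036,0]]' --twist '[[0,0,0],[0,0,0],[0,0,0],[0,0,0],[0,0,0],[0,0,0],[0,0,0],[0,0,0]]' --gripper '[0,0,0,0,0,0,0,0]'

```text
time: 12.78
ee_pos: [0.5177, 0.0419, 0.2298]
tcp_rot: [180.0, -0.0, -171.5]
wrist_force: [0.1, -0.9, -2.6]
opening: 0.0169
grasp_force: 40.1
```

Request:
send_rows --linear '[[0,0,0.02],[0,0,0.02],[0,0,0.01],[0,0,0]]' --twist '[[0,0,0],[0,0,0],[0,0,0],[0,0,0]]' --gripper '[0,0,0,0]'

```text
time: 13.28
ee_pos: [0.5176, 0.0402, 0.1791]
tcp_rot: [180.0, -0.1, -171.6]
wrist_force: [0.7, -0.9, -2.4]
opening: 0.0171
grasp_force: 40.2
```

Run:
```python
from h import *
t=camera('top')[:,:,::-1];s=camera('scene')[:,:,::-1]
def c(im,a,b,w,h,k):return cv2.resize(im[b:b+h,a:a+w],None,fx=k,fy=k,interpolation=cv2.INTER_CUBIC)
im=np.hstack([c(s,200,120,100,140,4),c(t,200,130,100,140,4)])
cv2.imwrite('pics/c4.png',im);print(bot.get_obs()['ee_pos'],bot.get_obs()['tcp_rot'])
```

```text
[0.51810349 0.04018899 0.18018795] [ 1.79997748e+02  4.81105294e-02 -1.71571997e+02]
```

View pics/c4.png

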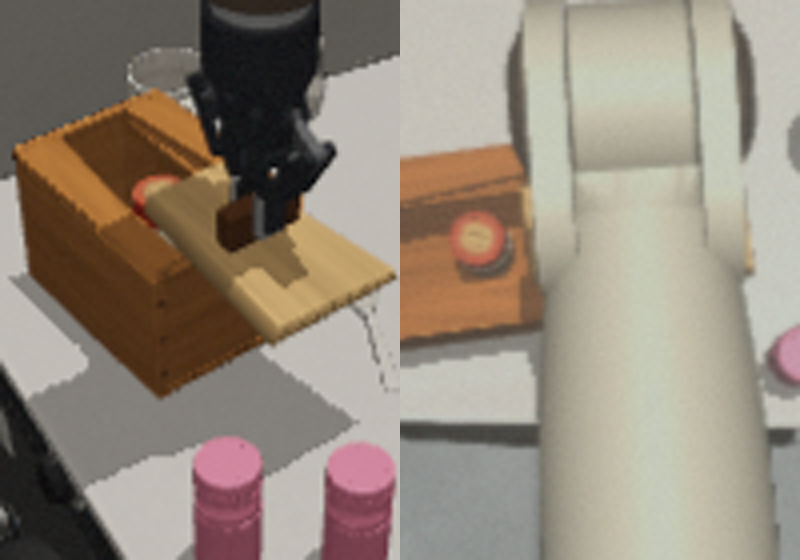

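The lid hangs level over the open end, with its narrow tip at about (150,200)–(215,165) in the left crop. A closer look will give the sideways offset.

Run:
```python
from h import *
shot('scene','c5.png',(225,150,305,210),10)
```

```text
(no output)
```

View pics/c5.png

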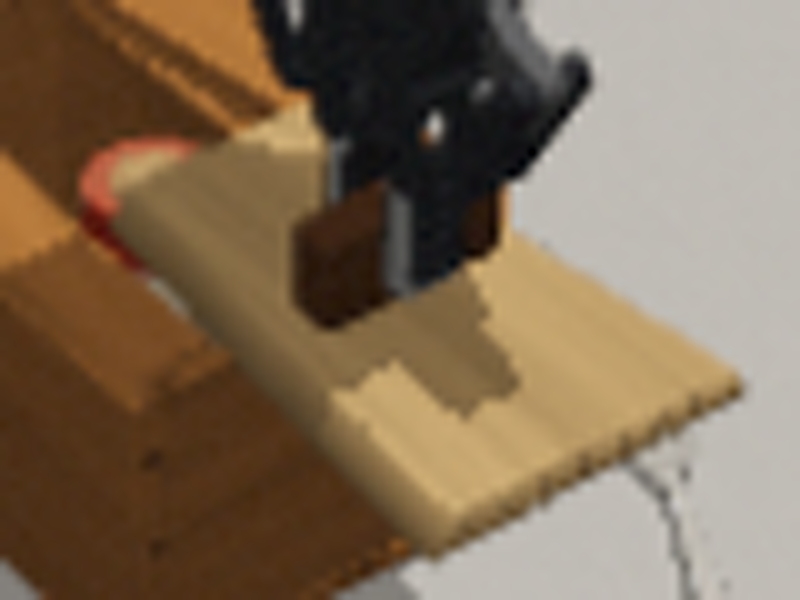

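Run:
```python
from fit import *
S='scene';k=(225,150,10)
l=lambda sx,sy,dz=.1587:(sx*.085,sy*(.0335 if sx>0 else .05),dz)
u=lambda sx,sy:(sx*.085,sy*(.04 if sx>0 else .0565),.1447)
o=[(S,A(120,188,*k),l(1,1)),(S,A(450,518,*k),l(-1,1)),(S,A(742,376,*k),l(-1,-1)),(S,A(432,552,*k),u(-1,1)),(S,A(745,390,*k),u(-1,-1))]
p,r=fit(o,[.517,.04,1.72]);print('lid',p[:2],np.degrees(p[2]),r.round(1).tolist())
# box, scene only
tb=(200,140,5);b=lambda sx,sy:(sx*.095,sy*.07,.136)
o=[(S,A(20,88,*tb),b(1,1)),(S,A(195,15,*tb),b(1,-1)),(S,A(375,155,*tb),b(-1,-1)),(S,A(195,248,*tb),b(-1,1))]
q,r=fit(o,[.5,.15,1.6]);print('box',q[:2],np.degrees(q[2]),r.round(1).tolist())
c,s=np.cos(q[2]),np.sin(q[2]);d=p[:2]-q[:2];print('lid in box',c*d[0]+s*d[1],-s*d[0]+c*d[1])
t=np.radians(98.43);d=np.array([.5181,.0402])-[.4995,.168];print('tcp in box',np.cos(t)*d[0]+np.sin(t)*d[1],-np.sin(t)*d[0]+np.cos(t)*d[1])
```

```text
lid [0.51999714 0.04084174] 98.82199290292769 [[0.2, -0.4], [0.2, -0.1], [-0.8, -1.2], [-0.0, 1.5], [0.2, 0.4]]
box [0.50088531 0.16313452] 98.53461845326511 [[-0.9, 0.6], [0.5, 0.2], [1.5, -0.4], [-0.6, -0.4]]
lid in box -0.12377488739820468 -0.0007511001009556997
tcp in box -0.1291459899612459 0.0003365663824277977
```

Request:
send_rows --linear '[[0,0,0.006],[0,0,0.006],[0,0,0.005],[0,0,0.003],[0,0,0],[0,0,0]]' --twist '[[0,0,0],[0,0,0],[0,0,0],[0,0,0],[0,0,0],[0,0,0]]' --gripper '[0,0,0,0,0,0]'

```text
time: 14.18
ee_pos: [0.518, 0.0403, 0.1595]
tcp_rot: [180.0, 0.0, -171.6]
wrist_force: [0.3, 0.5, -3.0]
opening: 0.0173
grasp_force: 40.2
```

Request:
send_rows --linear '[[0,0,0.001],[0,0,0.001],[0,0,0]]' --twist '[[0,0,0],[0,0,0],[0,0,0]]' --gripper '[0,0,0]'

```text
time: 14.55
ee_pos: [0.518, 0.0403, 0.1575]
tcp_rot: [-180.0, 0.0, -171.6]
wrist_force: [-0.2, -0.7, -1.2]
opening: 0.0171
grasp_force: 40.4
```

Request:
send_rows --linear '[[0,0,0.0007],[0,0.005,0],[0,0.01,0],[0,0.01,0],[0,0,0]]' --twist '[[0,0,0],[0,0,0],[0,0,0],[0,0,0],[0,0,0]]' --gripper '[0,0,0,0,0]'

```text
time: 15.18
ee_pos: [0.5147, 0.0657, 0.1574]
tcp_rot: [180.0, 0.1, -171.5]
wrist_force: [-0.1, 1.0, 5.9]
opening: 0.0174
grasp_force: 41.4
```

Request:
send_rows --linear '[[0,0.01,0],[0,0.01,0],[0,0,0]]' --twist '[[0,0,0],[0,0,0],[0,0,0]]' --gripper '[0,0,0]'

```text
time: 15.55
ee_pos: [0.5118, 0.0853, 0.1575]
tcp_rot: [180.0, 0.1, -171.5]
wrist_force: [0.1, 1.2, 5.9]
opening: 0.0174
grasp_force: 41.5
```

Request:
send_rows --linear '[[0,0.01,-0.0005],[0,0.01,0],[0,0.01,0],[0,0.01,0],[0,0,0]]' --twist '[[0,0,0],[0,0,0],[0,0,0],[0,0,0],[0,0,0]]' --gripper '[0,0,0,0,0]'

```text
time: 16.18
ee_pos: [0.5054, 0.1257, 0.1574]
tcp_rot: [179.9, 0.0, -171.5]
wrist_force: [-0.1, 2.6, 5.7]
opening: 0.0172
grasp_force: 41.4
```

Request:
send_rows --linear '[[0,0.01,0],[0,0,0]]' --twist '[[0,0,0],[0,0,0]]' --gripper '[0,0]'

```text
time: 16.42
ee_pos: [0.5041, 0.1353, 0.1575]
tcp_rot: [180.0, 0.1, -171.5]
wrist_force: [0.4, -1.0, 5.8]
opening: 0.0171
grasp_force: 41.4
```

Request:
send_rows --linear '[[0,0,-0.001],[0,0,0],[0,0,0],[0,0,0],[0,0,-0.02],[0,0,-0.03],[0,-0.03,0],[0,-0.02,0]]' --twist '[[0,0,0],[0,0,0],[0,0,0],[0,0,0],[0,0,0],[0,0,0],[0,0,0],[0,0,0]]' --gripper '[40,40,40,40,40,40,0,0]' --grip_force 60

```text
time: 17.42
ee_pos: [0.5116, 0.0841, 0.2085]
tcp_rot: [180.0, 0.0, -171.6]
wrist_force: [0.7, 0.2, 0.4]
opening: -0.0
grasp_force: 0.0
```

Request:
send_rows --linear '[[0,0,0],[0,0,0],[0,0,0.02],[0,0,0.02],[0,0,0]]' --twist '[[0,0,0],[0,0,0],[0,0,0],[0,0,0],[0,0,0]]' --gripper '[0,0,0,0,0]'

```text
time: 18.05
ee_pos: [0.5104, 0.0854, 0.1667]
tcp_rot: [180.0, -0.2, -171.5]
wrist_force: [-0.4, 0.7, 0.2]
opening: -0.0001
grasp_force: 0.0
```

Run:
```python
from h import *
shot('scene','c6.png',(195,120,275,180),10)
```

```text
(no output)
```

View pics/c6.png

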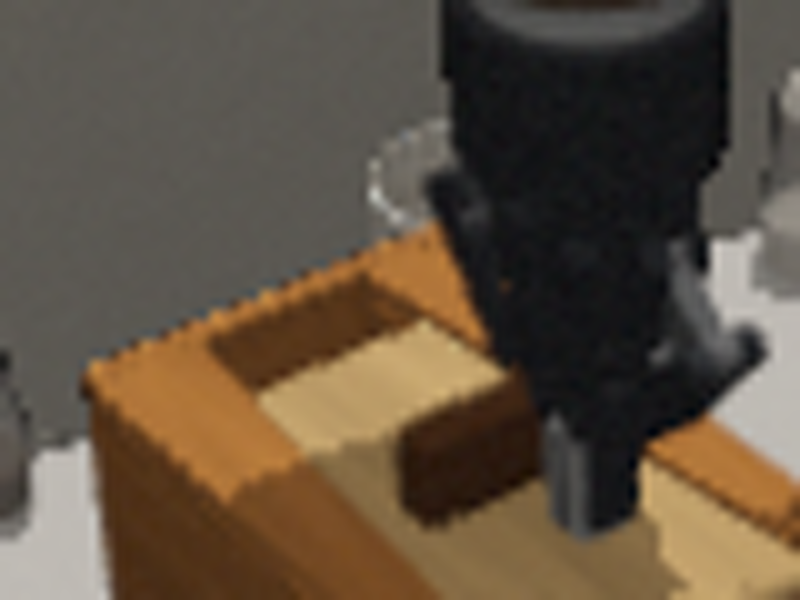

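The lid lies in the way and the closed fingers stand behind its handle, at about (590,500) in the crop. I'll lower them slightly and push.

Request:
send_rows --linear '[[0,0,0.006],[0,0.01,0],[0,0.01,0],[0,0.005,0],[0,0,0]]' --twist '[[0,0,0],[0,0,0],[0,0,0],[0,0,0],[0,0,0]]' --gripper '[0,0,0,0,0]'

```text
time: 18.73
ee_pos: [0.5076, 0.1101, 0.1622]
tcp_rot: [-180.0, 0.0, -171.5]
wrist_force: [0.9, -0.0, -0.1]
opening: 0.0001
grasp_force: 0.0
```

Request:
send_rows --linear '[[0,0.005,0],[0,0.005,0],[0,0.005,0],[0,0,0]]' --twist '[[0,0,0],[0,0,0],[0,0,0],[0,0,0]]' --gripper '[0,0,0,0]'

```text
time: 19.23
ee_pos: [0.5062, 0.1242, 0.1624]
tcp_rot: [-179.9, 0.1, -171.6]
wrist_force: [3.7, -3.5, 0.4]
opening: -0.0001
grasp_force: 1.9
```

Request:
send_rows --linear '[[0,0.004,0],[0,0.004,0],[0,0.003,0],[0,0,0]]' --twist '[[0,0,0],[0,0,0],[0,0,0],[0,0,0]]' --gripper '[0,0,0,0]'

```text
time: 19.73
ee_pos: [0.5052, 0.1343, 0.1627]
tcp_rot: [-179.8, 0.2, -171.6]
wrist_force: [6.4, -8.3, 2.0]
opening: 0.0003
grasp_force: 4.6
```

Request:
send_rows --linear '[[0,0.002,0],[0,0.002,0],[0,0,0]]' --twist '[[0,0,0],[0,0,0],[0,0,0]]' --gripper '[0,0,0]'

```text
time: 20.1
ee_pos: [0.5052, 0.1362, 0.1626]
tcp_rot: [-179.6, 0.2, -171.7]
wrist_force: [11.4, -20.1, 1.4]
opening: 0.0001
grasp_force: 10.7
```

Request:
send_rows --linear '[[0,-0.005,0],[-0.0015,-0.003,0],[0,0,0]]' --twist '[[0,0,0],[0,0,0],[0,0,0]]' --gripper '[0,0,0]'

```text
time: 20.48
ee_pos: [0.5059, 0.1316, 0.162]
tcp_rot: [180.0, -0.0, -171.6]
wrist_force: [0.3, 0.5, -0.2]
opening: 0.0002
grasp_force: 0.0
```

Request:
send_rows --linear '[[0,0.004,0],[0,0.002,0],[0,0.002,0],[0,0,0]]' --twist '[[0,0,0],[0,0,0],[0,0,0],[0,0,0]]' --gripper '[0,0,0,0]'

```text
time: 20.98
ee_pos: [0.505, 0.138, 0.1621]
tcp_rot: [-179.8, 0.0, -171.6]
wrist_force: [2.9, -11.6, 0.4]
opening: 0.0
grasp_force: 5.9
```

Request:
send_rows --linear '[[0,0.001,0],[0,0.001,0],[0,0,0]]' --twist '[[0,0,0],[0,0,0],[0,0,0]]' --gripper '[0,0,0]'

```text
time: 21.35
ee_pos: [0.5049, 0.1382, 0.1621]
tcp_rot: [-179.6, 0.0, -171.7]
wrist_force: [4.3, -22.2, 0.5]
opening: 0.0003
grasp_force: 11.1
```

Request:
send_rows --linear '[[0,0.0015,0],[0,0,0],[0,0,0]]' --twist '[[0,0,0],[0,0,0],[0,0,0]]' --gripper '[0,0,0]'

```text
time: 21.72
ee_pos: [0.5049, 0.1384, 0.1621]
tcp_rot: [-179.4, 0.0, -171.8]
wrist_force: [5.7, -30.0, 1.9]
opening: -0.0002
grasp_force: 15.1
```

Request:
send_rows --linear '[[0,-0.006,0],[0,-0.01,0],[0,0,-0.04],[0,0,-0.05],[0,-0.05,0],[0,-0.05,0],[0,-0.05,0],[0,-0.05,0]]' --twist '[[0,0,0],[0,0,0],[0,0,0],[0,0,0],[0,0,0],[0,0,0],[0,0,0],[0,0,0]]' --gripper '[0,0,0,0,0,0,0,0]'

```text
time: 22.72
ee_pos: [0.536, -0.0722, 0.2522]
tcp_rot: [180.0, 0.0, -171.5]
wrist_force: [1.5, -0.2, 0.7]
opening: -0.0001
grasp_force: 0.0
```

Run:
```python
from h import *
t=camera('top')[:,:,::-1];s=camera('scene')[:,:,::-1]
def c(im,a,b,w,h,k):return cv2.resize(im[b:b+h,a:a+w],None,fx=k,fy=k,interpolation=cv2.INTER_CUBIC)
im=np.hstack([c(s,198,135,80,85,5),c(t,178,150,80,85,5)])
cv2.imwrite('pics/c7.png',im)
```

```text
(no output)
```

View pics/c7.png

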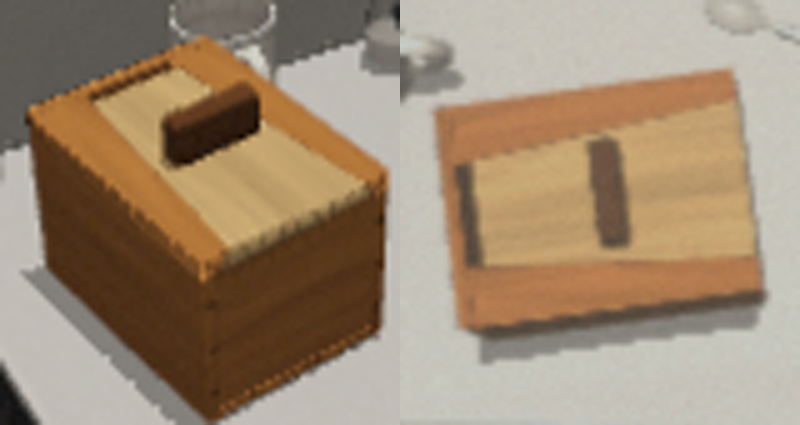

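The lid lies flat and snug between the rails. Its wide end, (737,98)–(757,255) in the right crop, lines up with the box's end edge to within about 1 mm, so I'm handing it in.

```bash
python3 -c "
from workcell import ticket
print(ticket.job_done())"
```

```text
the job is handed in; nothing more can be done
None
```

The red-capped jar stands upright in the box, and the lid is wedged in with its wide end flush to about 1 mm. The mug, the glass and the mill were not touched, and the job was handed in at about 23 s; no verdict was shown.

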